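# A puff of air over the dish of beads

## Task

Blow the dust off the beads: press the sprung nozzle cap of the short, wide can, the one with the bead dish standing in front of its nozzle, all the way down for a moment, then let go so that it springs back up. Do not press the caps of the other two cans, and leave the dish standing where it is.

Things in the scene. Friction and masses are not known exactly. Their poses are not given: they have to be found in the camera images.
- squat_cap_top (a point): Centre of the flat top face of the nozzle cap on the short, wide can; it moves down with the cap. 125 mm above the table when up. Axes: z up, x towards where the nozzle points. The cap is a round white button, 30 mm across, 15 mm high; a stubby 8 mm nozzle tube sticks out of its side along +x, to 29 mm from the centre, 4 to 12 mm below the top face.
- squat_cap (a joint): Travel of that cap, m: 0 up, 0.008 fully down. It slides straight down against a spring, about 1.5 N to start and 5 N fully down, and springs back when released. Its can is plain aluminium, 68 mm across, the shortest and widest of three cans with the same kind of cap, each held on a round plywood foot (92 mm across, 16 mm high) screwed to the table, so it cannot move.
- middle_cap (a joint): Travel of the same kind of cap on another can, of middle height (aluminium, 54 mm across, cap top 150 mm above the table), m: 0 up, 0.008 fully down. Not to be pressed. The three cans stand in a row from left to right in any order, at least 120 mm apart between centres.
- slim_cap (a joint): Travel of the same kind of cap on the third can, tall and slim (aluminium, 42 mm across, cap top 170 mm above the table), m: 0 up, 0.008 fully down. Not to be pressed.
- dish: Loose shallow round dish of mixed beads, 105 mm across and 21 mm high, on the table about 120 mm from the axis of the short can, beyond it, in front of its nozzle; origin at the centre of its underside, z up.
Mind the look-alikes: they are no part of the job. Leave any purple look-alike of the part that bears squat_cap_top alone.

How it is judged:
On the way:
1. the short can's cap is pressed down at least 6 of its 8 mm for 0.15 s (value of joint squat_cap above 0.006 m), for 0.15 s.
At the end, for the whole second after the job is handed in: After the press all three caps are up again (within 1.5 mm), and the dish stands still and level (within 10 degrees), within 20 mm of where it was (value of joint each of squat_cap, middle_cap, slim_cap below 0.0015 m and distance of dish from where it was at the start of the episode below 0.02 m and angle between dish's own z axis and vertical below 0.17 rad and linear speed of dish below 0.02 m/s); the robot touches nothing.
It fails at once if the cap of another can is pressed more than 3 mm (value of joint any of middle_cap, slim_cap above 0.003 m).
It fails at once if the dish is pushed more than 20 mm (distance of dish from where it was at the start of the episode above 0.02 m).
It also fails if it takes over 29 s, if anything falls off the work surface, if the arm or the gripper's body presses on something with over 40 N, if the wrist force passes 120 N, or if a joint passes its speed limit or range.

## Robot

A 6-joint arm with a two-finger parallel gripper is mounted at the origin on a cart in front of the work surface, level with it; the furniture and walls round the work are solid. World frame = base frame: x ahead of the robot, y to its left, z up, the work surface at z = 0. Lengths are in m, angles in rad, forces in N, time in s.
With the tool pointing down it reaches from about 0.325 to 0.85 m from the base axis. Payload 15.5 kg.
Tool frame: the origin (TCP) lies at the very end of the fingers, on their centre line; the grasp point (between the pads) lies 19 mm behind it; z points along the fingers, y is the direction in which the jaws open and shut (so a half turn about z gives the same grasp; the last joint's range is limited). The gripper opens to 91 mm and grips with 3 to 60 N. Pads are 32 mm wide; open, the fingers measure 118 mm over their backs; the gripper's body (76 mm by 178 mm) begins 60 mm behind the grasp point.
Start: joints at [1.236, 0.494, 1.345, -0, 1.302, -0.096], TCP at [0.148, 0.607, 0.191] pointing down, gripper open.
Joint ranges: [-2.91, 2.91], [-0.82, 2.16], [0.22, 2.67], [-1.22, 4.37], [0.12, 2.79], [-3.08, 3.08]. Speed limits (rad/s): [1.89, 1.89, 2.57, 3.01, 3.01, 3.01].

## Interface

Orientations are given as a rotation vector (axis times angle).
In Python, from workcell import robot, vision gives the robot as it stands.
- The arm moves only by the tool move_arm, never from a script. Its argument "series" is a list of rows, each an object of numbers: "hand": the opening, from -1 (shut) to 1 (fully open); "x", "y", "z": the shift along the tool's x, y, z in mm; "ax", "ay", "az": the turn, a rotation vector about the tool's x, y, z in degrees. A call has 1 to 12 rows; each row is the pose to reach, as a shift and turn from the pose commanded when the call began, along the tool's axes at that moment; what a row does not reach only later rows make up. A row lasts 1/12 s, in which the tool goes at most 41.7 mm and 7.16 degrees, less where a joint would pass 70% of its speed; a pose out of reach is approached as far as the arm can. A call with a gripper value outside its range is refused whole. The fingers move at their own pace and stop on an object; "force" is the grip in N (left out, the last holds). Time passes only in rows, so rows that repeat a pose let the fingers close. It gives the time, the measured TCP pose, the force and the opening at its end, in the units of the state.
- robot.state(): the state, without advancing time (a new reading comes with each control period).
- vision.camera(name): name is "scene" or "side" or "wrist"; returns the picture (480x640x3 uint8, blue, green, red); there is no depth.
- vision.get_calibration(name): a dict with "camera_matrix" (3x3 intrinsics, pixels), "distortion" ([k1, k2, p1, p2, k3] as OpenCV has them; the pictures are not rectified), "origin" and "attitude" of the camera in the world; the wrist camera has in their place "tool_from_camera" (4x4, takes a point from camera to tool coordinates, whose origin is the TCP and whose axes are the flange's). Camera axes: x right, y down, z forward; pixel columns grow to the right and rows downward; lengths in m; the calibration is good to about 2 mm. A picture is of the moment at which its call begins: read the wrist's pose just before it. get_calibration takes no time and is no camera call.
- robot.sign_off(): hands the job in, once; it reports no verdict.
The state is a dict: "time": time; "q": joint angles; "joint_vel": joint speeds; "joint_torque": joint torques, N m; "tool_pos": TCP position; "orientation": TCP orientation; "wrist_force": force on the tool from outside, world axes, zero at the start; "wrist_torque": the same for the moment, N m; "finger_gap": opening from 0.0 (shut) to 1.0 (fully open).
Only numpy, scipy, OpenCV 4.12 (cv2) and the standard library are available. Lean on these libraries where they do the work, as an engineer would, in place of code of your own. Each camera call takes 0.05 s, during which the arm holds its last target. There are 200 camera calls.

## Working session

There is one attempt and no reset: what is moved stays moved. The work goes in short steps, Python scripts to look and compute and a tool call to move; the robot and the scene stay as the last step left them, time stands still between calls to the robot, and variables do not carry over. Pictures are saved under pics/ and viewed, about 8 in all and at most 12, crops included, and the job is handed in when it is done.

Besides the shell and the picture viewer there is one more tool, called after "Call:" as a command line: name --argument value ..., lists and objects as JSON in quotes. move_arm: Moves the arm, as the interface text tells. Its arguments: {"type":"object","properties":{"series":{"type":"array","items":{"type":"object","properties":{"hand":{"type":"number"},"x":{"type":"number"},"y":{"type":"number"},"z":{"type":"number"},"ax":{"type":"number"},"ay":{"type":"number"},"az":{"type":"number"}}}},"force":{"type":"number"}},"required":["series"]}

```bash
mkdir -p pics
python3 - <<'E'
from workcell import robot, vision
import cv2
s=robot.state();print(s['time'],s['tool_pos'],s['orientation'],s['finger_gap'])
for n in ('scene','side'):
    cv2.imwrite(f'pics/{n}0.png',vision.camera(n)); c=vision.get_calibration(n);print(n,c)
print(vision.get_calibration('wrist'))
E
```

```text
0.0 [0.14834638 0.60674843 0.19075595] [-3.75827158e-01 -3.11880815e+00  1.76939561e-03] 1.0026492323137985
scene {'camera_matrix': array([[448.57563101,   0.        , 314.58359801],
       [  0.        , 448.57563101, 235.08150494],
       [  0.        ,   0.        ,   1.        ]]), 'distortion': array([-0.08845536,  0.        ,  0.        ,  0.        ,  0.        ]), 'origin': array([ 0.22940483, -0.40125728,  0.54560066]), 'attitude': array([-1.99726062,  0.63877543, -0.35680795])}
side {'camera_matrix': array([[457.23953102,   0.        , 307.55920607],
       [  0.        , 457.23953102, 242.74818626],
       [  0.        ,   0.        ,   1.        ]]), 'distortion': array([-0.01298317,  0.        ,  0.        ,  0.        ,  0.        ]), 'origin': array([ 0.52184198, -0.56206099,  0.4769967 ]), 'attitude': array([-1.99522777,  0.18041002, -0.08663625])}
{'camera_matrix': array([[432.80686327,   0.        , 315.47456359],
       [  0.        , 432.80686327, 241.86201304],
       [  0.        ,   0.        ,   1.        ]]), 'distortion': array([0.02074967, 0.        , 0.        , 0.        , 0.        ]), 'tool_from_camera': array([[ 4.52122144e-05, -9.61692069e-01, -2.74132016e-01,
         7.74794485e-02],
       [ 9.99999636e-01,  2.77038652e-04, -8.06960380e-04,
        -1.46007983e-04],
       [ 8.51992562e-04, -2.74131880e-01,  9.61691731e-01,
        -1.93068699e-01],
       [ 0.00000000e+00,  0.00000000e+00,  0.00000000e+00,
         1.00000000e+00]])}
```

View pics/scene0.png

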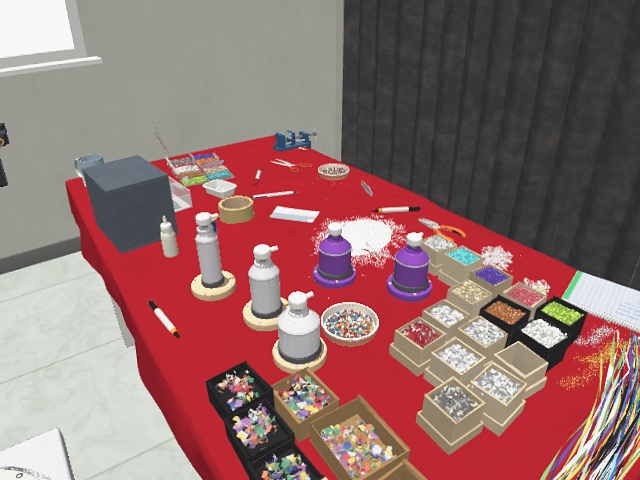

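View pics/side0.png

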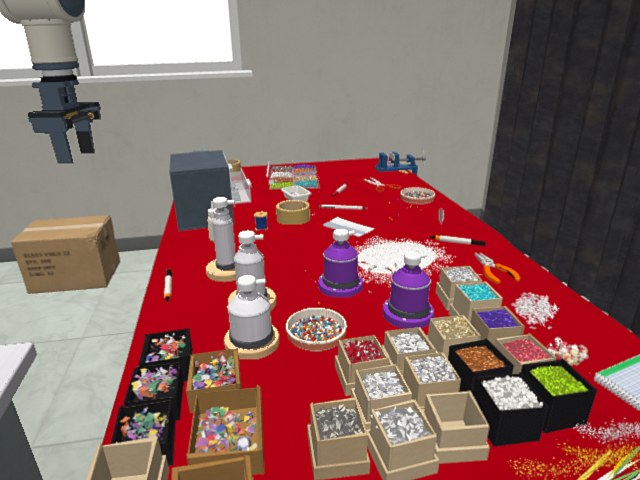

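The scene shows five capped cans. Aluminium: slim at (207,217), middle at (262,251) and short, wide at (298,298). Purple look-alikes: (335,229) and (413,240). I choose (298,298), which has the dish at (350,323) in front of its nozzle; in the side view it is at (249,283). Next is one close crop to check the choice.

```bash
python3 - <<'E'
import cv2,numpy as np
a=cv2.imread('pics/scene0.png')[280:350,260:340];b=cv2.imread('pics/side0.png')[225:325,205:285][0:100]
A=cv2.resize(cv2.imread('pics/scene0.png')[235:335,240:320],None,fx=5,fy=5,interpolation=2)
B=cv2.resize(b,None,fx=5,fy=5,interpolation=2)
cv2.imwrite('pics/crop.png',np.hstack([A,B])[:500])
E
cat > h.py <<'E'
import numpy as np,cv2
from scipy.spatial.transform import Rotation as R
from workcell import robot,vision
def ray(n,uv,s=None):
    c=vision.get_calibration(n)
    p=cv2.undistortPoints(np.array([[uv]],float),c['camera_matrix'],c['distortion'])[0,0]
    d=np.array([*p,1.])
    if n=='wrist':
        T=c['tool_from_camera'];Rt=R.from_rotvec(s['orientation']).as_matrix()
        return s['tool_pos']+Rt@T[:3,3],Rt@T[:3,:3]@d
    return c['origin'],R.from_rotvec(c['attitude']).as_matrix()@d
def atz(n,uv,z,s=None):
    o,d=ray(n,uv,s);return o+d*(z-o[2])/d[2]
E
python3 - <<'E'
from h import *
for n,pts in {'scene':{'squat':(297,298,.125),'mid':(262,248,.15),'slim':(206,215,.17),'dish':(350,325,.018),'purp':(335,228,.125)},'side':{'squat':(249,279,.125),'mid':(247,234,.15),'slim':(220,201,.17),'dish':(317,330,.018),'purp':(341,232,.125)}}.items():
    for k,(u,v,z) in pts.items(): print(n,k,atz(n,(u,v),z).round(3))
E
```

```text
scene squat [0.522 0.075 0.125]
scene mid [0.534 0.203 0.15 ]
scene slim [0.492 0.344 0.17 ]
scene dish [0.63  0.074 0.018]
scene purp [0.709 0.223 0.125]
side squat [0.529 0.077 0.125]
side mid [0.533 0.199 0.15 ]
side slim [0.486 0.333 0.17 ]
side dish [0.635 0.07  0.018]
side purp [0.713 0.228 0.125]
```

View pics/crop.png

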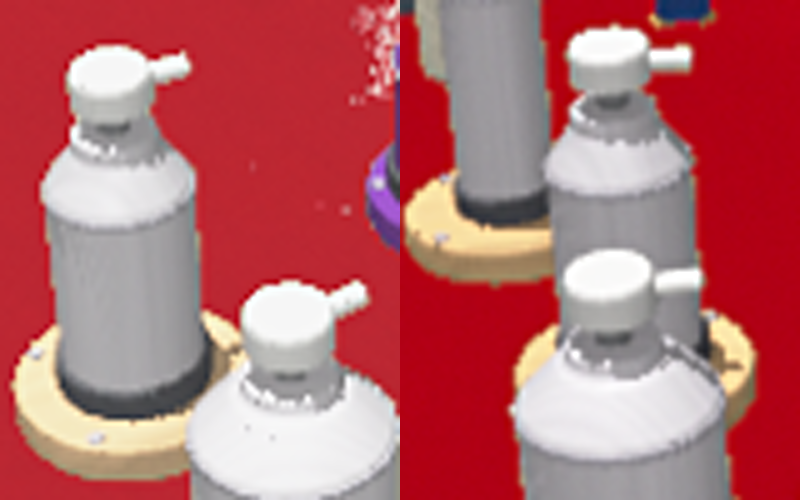

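The crop shows the short can's cap clearly, with its top face centred at scene (297.4,296) and side (246.6,277.6). It is aluminium with a white cap, so the choice stands. Next I compute the moves.

Run:
```python
from h import *
print(atz('scene',(297.4,296),.125),atz('side',(246.6,277.6),.125))
for p in [(133,247),(84,205),(176,232)]: print('box',atz('scene',p,0).round(3))
for p in [(178,228),(230,225)]: print('box',atz('side',p,0).round(3))
for z in (.15,.2,.25): print(z,atz('scene',(108,190),z).round(3),atz('side',(173,169),z).round(3),atz('scene',(173,175),z).round(3),atz('side',(230,165),z).round(3))
s=robot.state();M=R.from_rotvec(s['orientation']).as_matrix();print(M.round(3))
print((M.T@(np.array([.523,.075,.25])-s['tool_pos'])*1000).round(1))
```

```text
[0.52566349 0.07923246 0.125     ] [0.52511797 0.08276556 0.125     ]
box [0.394 0.625 0.   ]
box [0.339 0.971 0.   ]
box [0.508 0.636 0.   ]
box [0.355 0.63  0.   ]
box [0.495 0.621 0.   ]
0.15 [0.372 0.647 0.15 ] [0.357 0.685 0.15 ] [0.528 0.643 0.15 ] [0.51  0.688 0.15 ]
0.2 [0.354 0.515 0.2  ] [0.382 0.494 0.2  ] [0.49  0.511 0.2  ] [0.512 0.497 0.2  ]
0.25 [0.336 0.382 0.25 ] [0.408 0.303 0.25 ] [0.453 0.379 0.25 ] [0.513 0.306 0.25 ]
[[-0.971  0.237 -0.   ]
 [ 0.237  0.971 -0.001]
 [ 0.    -0.001 -1.   ]]
[-490.3 -427.7  -58.8]
```

Call:
move_arm --series '[{"hand": -1, "x": 0, "y": 0, "z": -40}, {"hand": -1, "x": -10, "y": -10, "z": -60}, {"hand": -1, "x": -40, "y": -35, "z": -60}, {"hand": -1, "x": -70, "y": -60, "z": -60}, {"hand": -1, "x": -100, "y": -86, "z": -60}, {"hand": -1, "x": -130, "y": -112, "z": -60}, {"hand": -1, "x": -160, "y": -137, "z": -60}, {"hand": -1, "x": -190, "y": -163, "z": -60}, {"hand": -1, "x": -220, "y": -189, "z": -60}, {"hand": -1, "x": -250, "y": -215, "z": -60}, {"hand": -1, "x": -280, "y": -240, "z": -60}, {"hand": -1, "x": -310, "y": -266, "z": -60}]'

```text
invalid input at $.series[0]: expected keys hand, x, y, z, ax, ay, az
```

Call:
move_arm --series '[{"hand": -1, "x": -30, "y": -26, "z": 0}, {"hand": -1, "x": -60, "y": -52, "z": 0}, {"hand": -1, "x": -90, "y": -77, "z": 0}, {"hand": -1, "x": -120, "y": -103, "z": 0}, {"hand": -1, "x": -150, "y": -129, "z": 0}, {"hand": -1, "x": -170, "y": -146, "z": 0}, {"hand": -1, "x": -180, "y": -155, "z": 0}, {"hand": -1, "x": -180, "y": -155, "z": 0}, {"hand": -1, "x": -180, "y": -155, "z": 0}]'

```text
invalid input at $.series[0]: expected keys hand, x, y, z, ax, ay, az
```

Run:
```python
from h import *
s=robot.state();im=vision.camera('wrist');cv2.imwrite('pics/w1.png',im)
print(s['time'],s['tool_pos'],s['orientation'],s['wrist_force'],s['finger_gap'])
c=vision.get_calibration('wrist');T=c['tool_from_camera']
M=R.from_rotvec(s['orientation']).as_matrix()
p=M.T@(np.array([.525,.081,.125])-s['tool_pos']);q=T[:3,:3].T@(p-T[:3,3])
print(cv2.projectPoints(q[None],np.zeros(3),np.zeros(3),c['camera_matrix'],c['distortion'])[0])
```

```text
0.1 [0.14829568 0.60678662 0.19079981] [-3.75662550e-01 -3.11879889e+00  1.63436003e-03] [-0.1076606   0.02059994  0.09466467] 1.0032456763977933
[[[-156.67428723  775.06769543]]]
```

View pics/w1.png

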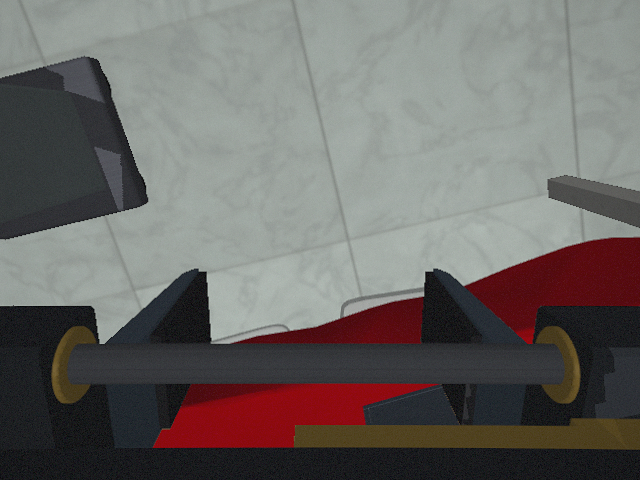

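The move calls were refused because every row needs all the keys, so the arm hasn't moved. The wrist picture shows the open fingers at (205,270) and (430,270) over the table edge and floor.

Call:
move_arm --series '[{"hand": -1, "x": 0, "y": 0, "z": -40, "ax": 0, "ay": 0, "az": 0}, {"hand": -1, "x": -10, "y": -10, "z": -60, "ax": 0, "ay": 0, "az": 0}, {"hand": -1, "x": -40, "y": -35, "z": -60, "ax": 0, "ay": 0, "az": 0}, {"hand": -1, "x": -70, "y": -60, "z": -60, "ax": 0, "ay": 0, "az": 0}, {"hand": -1, "x": -100, "y": -86, "z": -60, "ax": 0, "ay": 0, "az": 0}, {"hand": -1, "x": -130, "y": -112, "z": -60, "ax": 0, "ay": 0, "az": 0}, {"hand": -1, "x": -160, "y": -137, "z": -60, "ax": 0, "ay": 0, "az": 0}, {"hand": -1, "x": -190, "y": -163, "z": -60, "ax": 0, "ay": 0, "az": 0}, {"hand": -1, "x": -220, "y": -189, "z": -60, "ax": 0, "ay": 0, "az": 0}, {"hand": -1, "x": -250, "y": -215, "z": -60, "ax": 0, "ay": 0, "az": 0}, {"hand": -1, "x": -280, "y": -240, "z": -60, "ax": 0, "ay": 0, "az": 0}, {"hand": -1, "x": -310, "y": -266, "z": -60, "ax": 0, "ay": 0, "az": 0}]'

```text
time: 1.15
tool_pos: [0.387, 0.2734, 0.2513]
orientation: [0.376, 3.119, 0.0]
wrist_force: [0.8, 1.1, 0.2]
finger_gap: 0.154
```

Call:
move_arm --series '[{"hand": -1, "x": -30, "y": -26, "z": 0, "ax": 0, "ay": 0, "az": 0}, {"hand": -1, "x": -60, "y": -52, "z": 0, "ax": 0, "ay": 0, "az": 0}, {"hand": -1, "x": -90, "y": -77, "z": 0, "ax": 0, "ay": 0, "az": 0}, {"hand": -1, "x": -120, "y": -103, "z": 0, "ax": 0, "ay": 0, "az": 0}, {"hand": -1, "x": -150, "y": -129, "z": 0, "ax": 0, "ay": 0, "az": 0}, {"hand": -1, "x": -170, "y": -146, "z": 0, "ax": 0, "ay": 0, "az": 0}, {"hand": -1, "x": -180, "y": -155, "z": 0, "ax": 0, "ay": 0, "az": 0}, {"hand": -1, "x": -180, "y": -155, "z": 0, "ax": 0, "ay": 0, "az": 0}, {"hand": -1, "x": -180, "y": -155, "z": 0, "ax": 0, "ay": 0, "az": 0}]'

```text
time: 1.9
tool_pos: [0.524, 0.0819, 0.251]
orientation: [-0.377, -3.118, -0.0]
wrist_force: [-0.8, 1.2, 0.3]
finger_gap: 0.002
```

Run:
```python
from h import *
s=robot.state();im=vision.camera('wrist');cv2.imwrite('pics/w2.png',im)
print(s['time'],s['tool_pos'],s['orientation'],s['wrist_force'],s['finger_gap'])
c=vision.get_calibration('wrist');T=c['tool_from_camera']
M=R.from_rotvec(s['orientation']).as_matrix()
p=M.T@(np.array([.525,.081,.125])-s['tool_pos']);q=T[:3,:3].T@(p-T[:3,3])
print(p,cv2.projectPoints(q[None],np.zeros(3),np.zeros(3),c['camera_matrix'],c['distortion'])[0])
```

```text
1.9 [0.52399645 0.08192665 0.25102617] [-3.77311541e-01 -3.11790702e+00 -2.78859492e-04] [-0.82258791  1.19921229  0.30519845] 0.0016867896765089426
[-0.00131574 -0.00066853  0.12602493] [[[315.14016528 226.44861276]]]
```

View pics/w2.png

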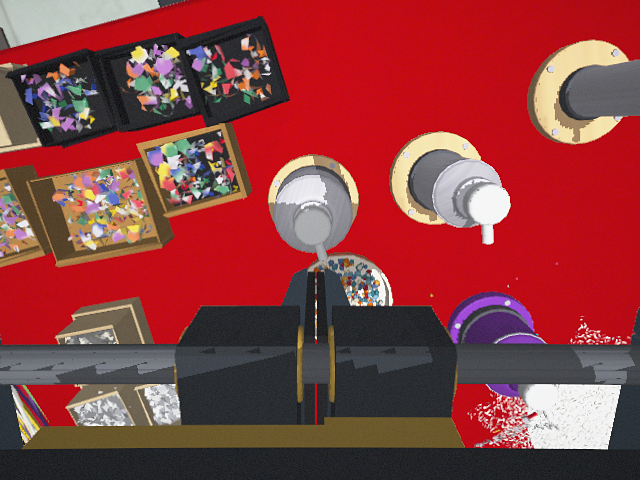

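The cap is at (313,226) in the wrist view, against (315,226) predicted, so the tool is about 1 mm off centre. I'll press straight down.

Call:
move_arm --series '[{"hand": -1, "x": -1, "y": -1, "z": 30, "ax": 0, "ay": 0, "az": 0}, {"hand": -1, "x": -1, "y": -1, "z": 60, "ax": 0, "ay": 0, "az": 0}, {"hand": -1, "x": -1, "y": -1, "z": 90, "ax": 0, "ay": 0, "az": 0}, {"hand": -1, "x": -1, "y": -1, "z": 110, "ax": 0, "ay": 0, "az": 0}, {"hand": -1, "x": -1, "y": -1, "z": 120, "ax": 0, "ay": 0, "az": 0}, {"hand": -1, "x": -1, "y": -1, "z": 125, "ax": 0, "ay": 0, "az": 0}, {"hand": -1, "x": -1, "y": -1, "z": 129, "ax": 0, "ay": 0, "az": 0}, {"hand": -1, "x": -1, "y": -1, "z": 131, "ax": 0, "ay": 0, "az": 0}, {"hand": -1, "x": -1, "y": -1, "z": 133, "ax": 0, "ay": 0, "az": 0}, {"hand": -1, "x": -1, "y": -1, "z": 133, "ax": 0, "ay": 0, "az": 0}, {"hand": -1, "x": -1, "y": -1, "z": 133, "ax": 0, "ay": 0, "az": 0}]'

```text
time: 2.87
tool_pos: [0.5255, 0.0806, 0.1189]
orientation: [0.376, 3.118, 0.0]
wrist_force: [-0.6, 0.2, -0.4]
finger_gap: 0.007
```

The TCP is at 0.1189, yet the force shows no 4 N, so I'll look.

Run:
```python
from h import *
s=robot.state();print(s['time'],s['tool_pos'],s['wrist_force'])
a=vision.camera('scene')[240:350,235:335];b=vision.camera('side')[225:335,200:300]
cv2.imwrite('pics/p1.png',np.hstack([cv2.resize(x,None,fx=4,fy=4,interpolation=2) for x in (a,b)]))
s=robot.state();print(s['time'],s['tool_pos'],s['wrist_force'])
```

```text
2.8667 [0.52551203 0.08060134 0.11893527] [-0.6076066   0.18464757 -0.38854482]
2.9667 [0.5254528  0.0805491  0.11880328] [-0.64866392  0.56695169  0.4205093 ]
```

View pics/p1.png

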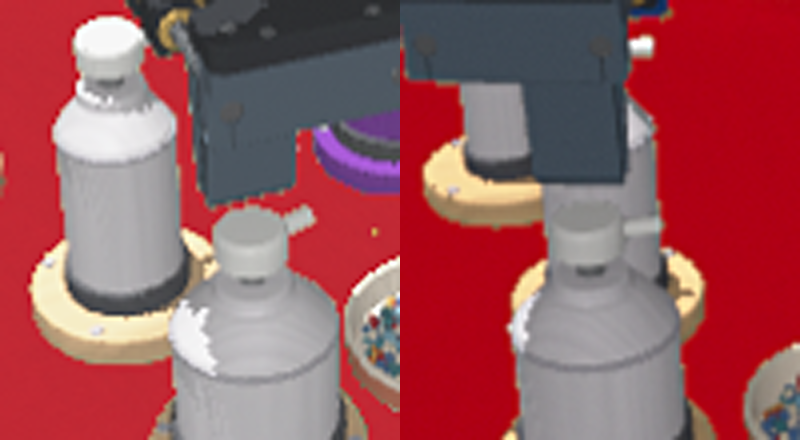

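Run:
```python
from h import *
for n,uv in (('scene',(297,290)),('side',(244,270))):
    o,d=ray(n,uv)
    for y in (.067,.081): print(n,y,(o+d*(y-o[1])/d[1]).round(4))
    print(atz(n,uv,.119).round(4))
for n in('scene','side'):
    c=vision.get_calibration(n);A=R.from_rotvec(c['attitude'])
    for p in ([.5255,.0806,.119],[.5255,.067,.119],[.525,.081,.125]):
        print(n,p,cv2.projectPoints(A.inv().apply(np.array(p)-c['origin'])[None],np.zeros(3),np.zeros(3),c['camera_matrix'],c['distortion'])[0].ravel().round(1))
```

```text
scene 0.067 [0.5179 0.067  0.147 ]
scene 0.081 [0.5265 0.081  0.1351]
[0.5381 0.0999 0.119 ]
side 0.067 [0.5221 0.067  0.1473]
side 0.081 [0.5221 0.081  0.1399]
[0.5221 0.1209 0.119 ]
scene [0.5255, 0.0806, 0.119] [297.  298.7]
scene [0.5255, 0.067, 0.119] [301.8 303. ]
scene [0.525, 0.081, 0.125] [296.4 295.6]
side [0.5255, 0.0806, 0.119] [247.2 281.5]
side [0.5255, 0.067, 0.119] [247.6 285.8]
side [0.525, 0.081, 0.125] [246.6 278.1]
```

Neither view shows contact. The two rays put the closed fingertips near z = 0.14, higher than the reported TCP. I'll go down in small steps and watch the force.

Call:
move_arm --series '[{"hand": -1, "x": 0, "y": 0, "z": 4, "ax": 0, "ay": 0, "az": 0}, {"hand": -1, "x": 0, "y": 0, "z": 8, "ax": 0, "ay": 0, "az": 0}, {"hand": -1, "x": 0, "y": 0, "z": 10, "ax": 0, "ay": 0, "az": 0}, {"hand": -1, "x": 0, "y": 0, "z": 10, "ax": 0, "ay": 0, "az": 0}, {"hand": -1, "x": 0, "y": 0, "z": 10, "ax": 0, "ay": 0, "az": 0}]'

```text
time: 3.38
tool_pos: [0.525, 0.0805, 0.1081]
orientation: [-0.376, -3.119, 0.0]
wrist_force: [-0.2, -0.5, -0.3]
finger_gap: 0.004
```

Run:
```python
from h import *
s=robot.state();print(s['time'],s['tool_pos'],s['wrist_force'])
a=vision.camera('scene')[240:350,235:335];b=vision.camera('side')[225:335,200:300]
cv2.imwrite('pics/p2.png',np.hstack([cv2.resize(x,None,fx=4,fy=4,interpolation=2) for x in (a,b)]))
```

```text
3.3833 [0.52500595 0.08054801 0.10808252] [-0.21599715 -0.51235824 -0.34635718]
```

View pics/p2.png

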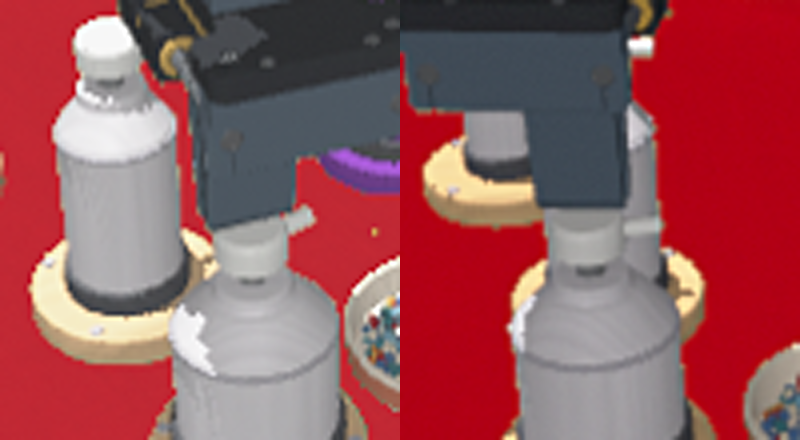

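The fingertips are lower and still just above the cap: their front edge is at crop row 222, and contact should come around row 243. I'll continue.

Call:
move_arm --series '[{"hand": -1, "x": 0, "y": 0, "z": 3, "ax": 0, "ay": 0, "az": 0}, {"hand": -1, "x": 0, "y": 0, "z": 6, "ax": 0, "ay": 0, "az": 0}, {"hand": -1, "x": 0, "y": 0, "z": 8, "ax": 0, "ay": 0, "az": 0}, {"hand": -1, "x": 0, "y": 0, "z": 8, "ax": 0, "ay": 0, "az": 0}, {"hand": -1, "x": 0, "y": 0, "z": 8, "ax": 0, "ay": 0, "az": 0}]'

```text
time: 3.9
tool_pos: [0.5252, 0.0806, 0.1003]
orientation: [0.376, 3.119, -0.0]
wrist_force: [0.2, 0.4, 1.8]
finger_gap: 0.005
```

Call:
move_arm --series '[{"hand": -1, "x": 0, "y": 0, "z": 2, "ax": 0, "ay": 0, "az": 0}, {"hand": -1, "x": 0, "y": 0, "z": 3, "ax": 0, "ay": 0, "az": 0}, {"hand": -1, "x": 0, "y": 0, "z": 3, "ax": 0, "ay": 0, "az": 0}, {"hand": -1, "x": 0, "y": 0, "z": 3, "ax": 0, "ay": 0, "az": 0}]'

```text
time: 4.23
tool_pos: [0.5253, 0.0806, 0.0974]
orientation: [0.376, 3.119, 0.0]
wrist_force: [1.4, 0.3, 3.3]
finger_gap: 0.004
```

Contact: the force is rising the way the spring should.

Call:
move_arm --series '[{"hand": -1, "x": 0, "y": 0, "z": 2, "ax": 0, "ay": 0, "az": 0}, {"hand": -1, "x": 0, "y": 0, "z": 3, "ax": 0, "ay": 0, "az": 0}, {"hand": -1, "x": 0, "y": 0, "z": 3, "ax": 0, "ay": 0, "az": 0}, {"hand": -1, "x": 0, "y": 0, "z": 3, "ax": 0, "ay": 0, "az": 0}]'

```text
time: 4.57
tool_pos: [0.5253, 0.0806, 0.0946]
orientation: [0.376, 3.119, 0.0]
wrist_force: [-0.9, -0.1, 10.0]
finger_gap: 0.001
```

Call:
move_arm --series '[{"hand": -1, "x": 0, "y": 0, "z": 1, "ax": 0, "ay": 0, "az": 0}, {"hand": -1, "x": 0, "y": 0, "z": 1, "ax": 0, "ay": 0, "az": 0}, {"hand": -1, "x": 0, "y": 0, "z": 1, "ax": 0, "ay": 0, "az": 0}]'

```text
time: 4.82
tool_pos: [0.5254, 0.0806, 0.0943]
orientation: [0.376, 3.118, 0.0]
wrist_force: [-4.6, 0.4, 25.6]
finger_gap: 0.003
```

The force jumped to 25.6 N and z stopped moving, so the cap is on its end stop. I'll let go now.

Call:
move_arm --series '[{"hand": -1, "x": 0, "y": 0, "z": -2, "ax": 0, "ay": 0, "az": 0}, {"hand": -1, "x": 0, "y": 0, "z": -8, "ax": 0, "ay": 0, "az": 0}, {"hand": -1, "x": 0, "y": 0, "z": -20, "ax": 0, "ay": 0, "az": 0}, {"hand": -1, "x": 0, "y": 0, "z": -50, "ax": 0, "ay": 0, "az": 0}, {"hand": -1, "x": 0, "y": 0, "z": -80, "ax": 0, "ay": 0, "az": 0}, {"hand": -1, "x": 0, "y": 0, "z": -110, "ax": 0, "ay": 0, "az": 0}, {"hand": -1, "x": 0, "y": 0, "z": -130, "ax": 0, "ay": 0, "az": 0}, {"hand": -1, "x": 0, "y": 0, "z": -130, "ax": 0, "ay": 0, "az": 0}, {"hand": -1, "x": 0, "y": 0, "z": -130, "ax": 0, "ay": 0, "az": 0}]'

```text
time: 5.57
tool_pos: [0.5254, 0.0806, 0.2241]
orientation: [0.375, 3.118, 0.0]
wrist_force: [-0.9, 0.3, -1.3]
finger_gap: 0.006
```

Run:
```python
from h import *
s=robot.state();print(s['time'],s['tool_pos'],s['wrist_force'])
o=[cv2.imread(f'pics/{n}0.png') for n in('scene','side')]
w=[vision.camera(n) for n in('scene','side')]
f=lambda a,b:np.hstack([cv2.resize(x,None,fx=2.4,fy=2.4,interpolation=2) for x in (a[220:340,240:400],b[220:340,200:360])])
cv2.imwrite('pics/end.png',np.vstack([f(*o),f(*w)]))
```

```text
5.5667 [0.52538767 0.08061574 0.22407502] [-0.92433729  0.3343476  -1.26254314]
```

View pics/end.png

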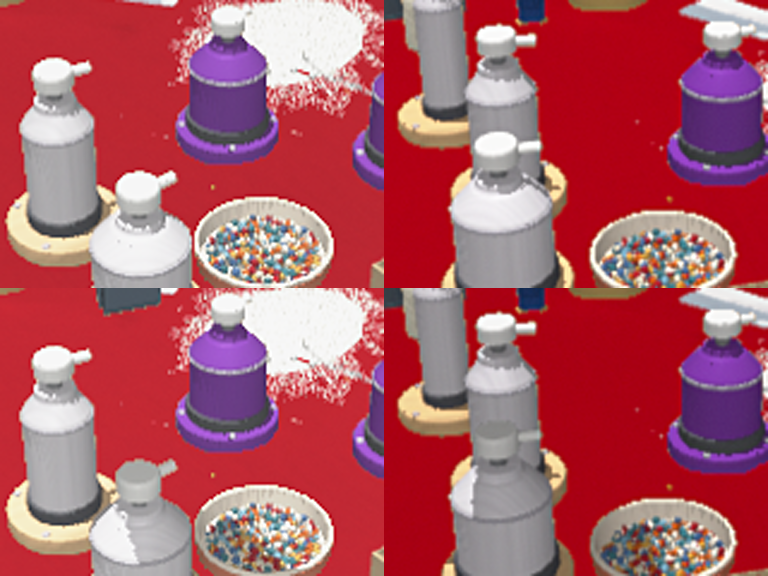

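The cap is back up in the same place as before: crop (138,190) before and (138,478-288) after. The dish hasn't moved, and no finger is in contact. I'll hand the job in.

```bash
python3 -c "
from workcell import robot
print(robot.sign_off())"
```

```text
the job is handed in; nothing more can be done
None
```

I pressed the short, wide can's cap down to its end stop with the closed fingers, held it there for a few tenths of a second, then lifted the arm clear. The job was handed in at about 5.7 s.

- **Press:** the force rose from 1.8 N to 3.3 N as the spring should, then reached 10 N and 25.6 N as z stopped changing. I take that as the end stop; the joint value itself cannot be read.
- **After release:** before-and-after pictures show the cap back at its first height and the dish in the same place. The middle can's cap is unchanged. The slim can's cap was not in the last crop, but the arm only came near it at a height of 0.25 m.
- **Disagreement:** contact came at a reported TCP height of about 0.101 m, not 0.125 m. The camera views agreed that the closed fingertips sit about 25 mm above the reported TCP, so I pressed by force instead of by height.
- **Refused call:** my first two move calls were refused because each row needs all seven values. Nothing moved.

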